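# Add a slotted mass to the sherd press

## Task

The glued sherd on the desk needs more pressure while it sets: slide the brass-coloured slotted mass sideways onto the stem of the little press, fully home and lying flat on the grey mass already there, with its slot facing the opposite way from the slot below so that the stack cannot slip off. Leave the grey mass below on the stem, and leave the other loose grey mass where it lies.

Things in the scene. Friction and masses are not known exactly. Their poses are not given: they have to be found in the camera images.
- brass_mass: brass-coloured slotted mass to add, 0.2 to 0.45 kg, flat on the desk at the start. Disc 24 mm thick, 66 mm across, with two flats on its rim 56 mm apart (facing its y axis both ways, 35 mm long: grip across them from above). Origin: disc centre on the underside; z up. Its slot, 18 mm wide, runs from the centre out through the rim along +x. Fully home: centre on the stem axis, 5 mm of play.
- brass_mouth (a point): middle of the brass mass's slot mouth: 33 mm out from the disc centre along the disc's +x, at half thickness; axes as the brass mass. The slot is rounded at its inner end (at the disc centre); over its last 12 mm the mouth flares from 18 to 30 mm wide.
- lower_mass: grey steel slotted mass of the same shape, size and axes as the brass one (origin at the disc centre on its underside, slot along its +x axis), already lying loose on the press plate round the stem; its top is 24 mm above its origin. It must stay on the stem.
- stem (a point): axis of the fixed press's stem at the top of its blue plate (74 mm disc, 37 mm above the desk), on which the lower mass lies; z up. Stem: steel rod 8 mm thick with a black head 26 mm across, wider than the slots; head from 62 to 70 mm above this point, so 38 mm are free between lower mass and head. Guide pins 60 mm either side end 5 mm above this point. Base 120 x 150 mm.
- grey_mass: another grey steel slotted mass of the same shape, size and axes, lying on the desk; a bystander, not to be moved
Things that resemble listed ones, but are neither listed nor needed, are in the scene too. Leave any orange or pink look-alike of the brass_mass alone.

How it is judged (in metres and radians):
At the end, for the whole second after the job is handed in: The brass mass lies flat (within 6 degrees) and at rest on the lower grey mass, its centre within 12 mm of the stem axis, its slot facing the opposite way from the lower mass's slot within 35 degrees; the lower mass still lies on the press plate, centred on the stem within 12 mm (horizontal distance between each of brass_mass, lower_mass and stem below 0.012 m and z of brass_mass in the frame of lower_mass between 0.02 and 0.028 m and angle between brass_mass's own z axis and vertical below 0.1 rad and angle between the x axis of brass_mass and the x axis of lower_mass, either way round below 0.61 rad and x of brass_mouth in the frame of lower_mass below -0.005 m and z of lower_mass in the frame of stem below 0.004 m and linear speed of brass_mass below 0.02 m/s); the robot touches nothing.
It fails at once if the other grey mass is moved by more than 30 mm (distance of grey_mass from where it was at the start of the episode above 0.03 m).
It fails at once if the lower grey mass is pulled or knocked off the stem (more than 25 mm off its axis) (horizontal distance between lower_mass and stem above 0.025 m).
It also fails if it takes over 40 s, if anything falls off the work surface, if the arm or the gripper's body presses on something with over 40 N, if the wrist force passes 120 N, or if a joint passes its speed limit or range.

## Robot

A 6-joint arm with a two-finger parallel gripper is mounted at the origin on a cart in front of the work surface, level with it; the furniture and walls round the work are solid. World frame = base frame: x ahead of the robot, y to its left, z up, the work surface at z = 0. Lengths are in m, angles in degrees, forces in N, time in s.
With the tool pointing down it reaches from about 0.375 to 0.825 m from the base axis. Payload 5.5 kg.
Tool frame: the origin (TCP) lies on the centre line of the jaws, within the pads' length; the fingertips stand 25 mm ahead of it and the grasp point (between the pads) lies 6 mm ahead of it; z points along the fingers, y is the direction in which the jaws open and shut (so a half turn about z gives the same grasp; the last joint's range is limited). The gripper opens to 85 mm and grips with 20 to 120 N. Pads are 22 mm wide; open, the fingers measure 114 mm over their backs; the gripper's body (76 mm by 85 mm) begins 54 mm behind the grasp point. The pads swing forward as they close: fully open they stand 13 mm farther back than shut.
Start: joints at [74.141, 17.962, -2.699, 69.339, 0, 90], TCP at [0.164, 0.577, 0.256] pointing down, gripper open.
Joint ranges: [-152.73, 152.73], [-39.44, 99.34], [-58.76, 71.6], [-118.89, 123.64], [-81.53, 83.1], [-180, 180]. Speed limits (degrees/s): [136.94, 136.94, 172.46, 180, 180, 180].

## Interface

Orientations are given as [roll, pitch, yaw] about the fixed x, y, z axes, in that order (R = Rz(yaw) Ry(pitch) Rx(roll)).
In Python, from cell import telemetry, capture, order, models gives the robot as it stands. The module is installed in compiled form; this text tells all that it offers.
- The arm moves only by the tool play_rows, never from a script. Its argument "steps" is a list that holds one entry, the list of rows, each a list of 7 numbers: the shift along the tool's x, y, z scaled (see below), then the turn, a rotation vector about the tool's x, y, z scaled (see below), then the opening, from 0 (shut) to 1 (fully open). A call has 1 to 10 rows; each row shifts and turns the commanded pose from where the row before left it, along the tool's axes as they then stand; what a row does not reach is not made up. The controller multiplies each number of a shift by 0.03 m and each number of a turn by 0.08 rad. A row lasts 1/8 s, in which the tool goes at most 62.5 mm and 10.7 degrees, less where a joint would pass 70% of its speed; a pose out of reach is approached as far as the arm can. A call with a number of a shift or a turn outside -1 to 1 is refused whole. A call with a gripper value outside its range is refused whole. The fingers move at their own pace and stop on an object; "force" is the grip in N (left out, the last holds). Time passes only in rows, so rows that do not move let the fingers close. It gives the time, the measured TCP pose, the force and the opening at its end, in the units of the state.
- telemetry.state(): the state, without advancing time (a new reading comes with each control period).
- capture(name): name is "scene" or "top" or "wrist"; returns a dict with "frame" (384x512x3 uint8, red, green, blue), "range_z" (384x512 float32, m along the optical axis (not along the pixel's ray), 0 where there is no reading), "K" (3x3 intrinsics, pixels), "rvec" (rotation vector, rad) and "tvec" (3), from world to camera coordinates, as OpenCV has them; the wrist camera has in their place "T_tool_cam" (4x4, takes a point from camera to tool coordinates, whose origin is the TCP and whose axes are the flange's). Camera axes: x right, y down, z forward; pixel columns grow to the right and rows downward; lengths in m; the calibration is good to about 2 mm. A picture is of the moment at which its call begins: read the wrist's pose just before it.
- order.sign_off(): hands the job in, once; it reports no verdict.
Trained networks look in a picture, given as the dict that the camera call returned (one of the last four; its "shot" number tells which), for a name from the list of things; names that differ only in an ending like _2 or _b are one class to them, and where a whole thing is asked for, a point or a joint stands for the part that bears it (a point fixed in the world has none). Each returns a list of dicts, best first, with "conf" (0 to 1); they miss things now and then, are a little off and sometimes report something else, mostly with a low value. They report only what shows in the picture. A call takes as long as a camera call. They do not tell look-alikes from the thing itself.
- models.boxes_of(picture, thing): "bbox" ([left, top, width, height] in pixels, round what is visible of it).
- models.outline_of(picture, thing): "mask" (384x512 bool, what is visible of it) and "bbox" ([left, top, width, height] in pixels, round what is visible of it).
- models.mark_of(picture, thing): "at" ([column, row] in pixels: a listed point, or the origin of a listed thing).
The state is a dict: "t": time; "joints": joint angles; "qvel": joint speeds; "tau": joint torques, N m; "eef_pos": TCP position; "ee_rot": TCP orientation; "ft_force": force on the tool from outside, world axes, zero at the start; "wrist_torque": the same for the moment, N m; "width": opening from 0.0 (shut) to 1.0 (fully open).
Only numpy, scipy, OpenCV 4.12 (cv2) and the standard library are available. Lean on these libraries where they do the work, as an engineer would, in place of code of your own. Each camera call takes 0.05 s, during which the arm holds its last target.

## Working session

There is one attempt and no reset: what is moved stays moved. The work goes in short steps, Python scripts to look and compute and a tool call to move; the robot and the scene stay as the last step left them, time stands still between calls to the robot, and variables do not carry over. Pictures are saved under pics/ and viewed, and the job is handed in when it is done.

Besides the shell and the picture viewer there is one more tool, called after "Call:" as a command line: name --argument value ..., lists and objects as JSON in quotes. play_rows: Moves the arm, as the interface text tells. Its arguments: {"type":"object","properties":{"steps":{"type":"array","items":{"type":"array","items":{"type":"array","items":{"type":"number"}}}},"force":{"type":"number"}},"required":["steps"]}

```bash
mkdir -p pics; cat > h.py <<'E'
import numpy as np, cv2
from cell import telemetry, capture, order, models
from scipy.spatial.transform import Rotation as R
def save(c,n): cv2.imwrite(f'pics/{n}.png',cv2.cvtColor(c['frame'],cv2.COLOR_RGB2BGR))
def ext(c,st=None):
    if 'rvec' in c:
        Rm=cv2.Rodrigues(np.array(c['rvec'],float))[0]; t=np.array(c['tvec'],float).ravel(); return Rm.T,-Rm.T@t
    T=np.eye(4);T[:3,:3]=R.from_euler('xyz',st['ee_rot'],degrees=True).as_matrix();T[:3,3]=st['eef_pos']
    M=T@np.array(c['T_tool_cam']);return M[:3,:3],M[:3,3]
def cloud(c,st=None):
    Rm,o=ext(c,st);K=np.array(c['K']);v,u=np.mgrid[:384,:512];z=c['range_z']
    p=np.stack([(u-K[0,2])/K[0,0]*z,(v-K[1,2])/K[1,1]*z,z],-1)
    return p@Rm.T+o
def ray(c,px,zz,st=None):
    Rm,o=ext(c,st);K=np.array(c['K']);d=Rm@np.array([(px[0]-K[0,2])/K[0,0],(px[1]-K[1,2])/K[1,1],1]);return o+d*(zz-o[2])/d[2]
E
python3 - <<'E'
from h import *
print(telemetry.state())
for n in ['scene','top']:
    c=capture(n);save(c,n);P=cloud(c)
    np.savez(n,P=P,f=c['frame'])
    for t in ['brass_mass','lower_mass','grey_mass']:
        for d in models.outline_of(c,t)[:4]:
            m=d['mask']&(c['range_z']>0);q=P[m]
            print(n,t,round(d['conf'],2),d['bbox'],np.median(q,0).round(3),c['frame'][m].mean(0).round())
    for t in ['brass_mass','brass_mouth','lower_mass','stem','grey_mass']:
        print(n,t,[(round(d['conf'],2),np.round(d['at'])) for d in models.mark_of(c,t)[:4]])
E
```

```text
{'t': 0.0, 'joints': array([ 7.41420955e+01,  1.80045761e+01, -2.75578478e+00,  6.93413432e+01,
       -1.07305724e-05,  8.99991841e+01]), 'qvel': array([-0.07778077, -0.00927353,  0.09067543, -0.05423534,  0.02933714,
       -0.10479916]), 'tau': array([-1.85060482e-03, -5.39581883e+01,  3.39755487e+01,  1.90921070e-02,
       -4.10952373e-05, -2.18587456e-05]), 'eef_pos': array([0.16379799, 0.57662466, 0.25541862]), 'ee_rot': array([-1.79898296e+02,  9.28219569e-06,  1.64142911e+02]), 'ft_force': array([ 0.39270765,  1.01904721, -0.77747208]), 'wrist_torque': array([-0.03219423,  0.01478512,  0.05537078]), 'width': 1.0016642803427218}
scene brass_mass 0.9 [260.8, 223.9, 30.9, 28.3] [ 0.466 -0.207  0.022] [175. 105. 128.]
scene brass_mass 0.89 [291.5, 249.4, 34.5, 28.8] [ 0.459 -0.306  0.024] [148. 124.  58.]
scene brass_mass 0.81 [338.6, 227.0, 30.6, 27.0] [ 0.587 -0.305  0.022] [173.  88.  13.]
scene lower_mass 0.66 [207.4, 159.8, 27.9, 18.4] [0.506 0.079 0.058] [122. 121. 125.]
scene lower_mass 0.31 [195.7, 150.2, 48.6, 48.4] [0.489 0.062 0.012] [113. 109. 105.]
scene grey_mass 0
[... 650 characters left out ...]
.024] [115.  95.  41.]
top brass_mass 0.71 [294.6, 218.5, 22.9, 25.7] [ 0.475 -0.2    0.024] [145.  89. 113.]
top lower_mass 0.82 [170.5, 191.9, 27.0, 30.7] [0.512 0.086 0.061] [109. 107. 113.]
top lower_mass 0.32 [337.0, 219.0, 26.8, 29.3] [ 0.465 -0.297  0.024] [117.  96.  38.]
top grey_mass 0.64 [254.1, 199.1, 25.4, 26.5] [ 0.517 -0.091  0.024] [122. 120. 125.]
top brass_mass [(0.83, array([352., 234.])), (0.74, array([344., 180.])), (0.61, array([308., 228.]))]
top brass_mouth [(0.96, array([306., 242.])), (0.8, array([358., 175.])), (0.69, array([356., 242.]))]
top lower_mass [(0.63, array([187., 206.]))]
top stem [(0.81, array([184., 205.]))]
top grey_mass [(0.93, array([266., 213.]))]
```

```bash
python3 - <<'E'
import cv2
a=cv2.imread('pics/scene.png');cv2.imwrite('pics/scene_z.png',cv2.resize(a[130:300,170:400],None,fx=3.4,fy=3.4,interpolation=cv2.INTER_CUBIC))
a=cv2.imread('pics/top.png');cv2.imwrite('pics/top_z.png',cv2.resize(a[140:280,140:400],None,fx=3,fy=3,interpolation=cv2.INTER_CUBIC))
E
```

```text
(no output)
```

View pics/scene.png

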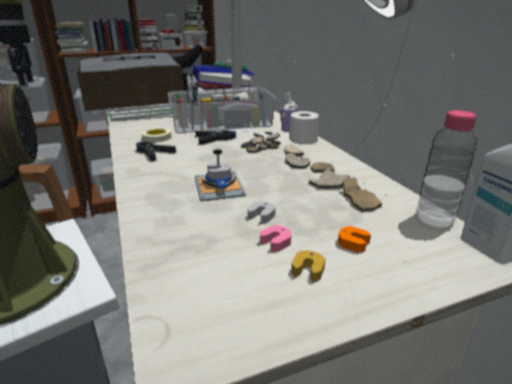

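View pics/scene_z.png

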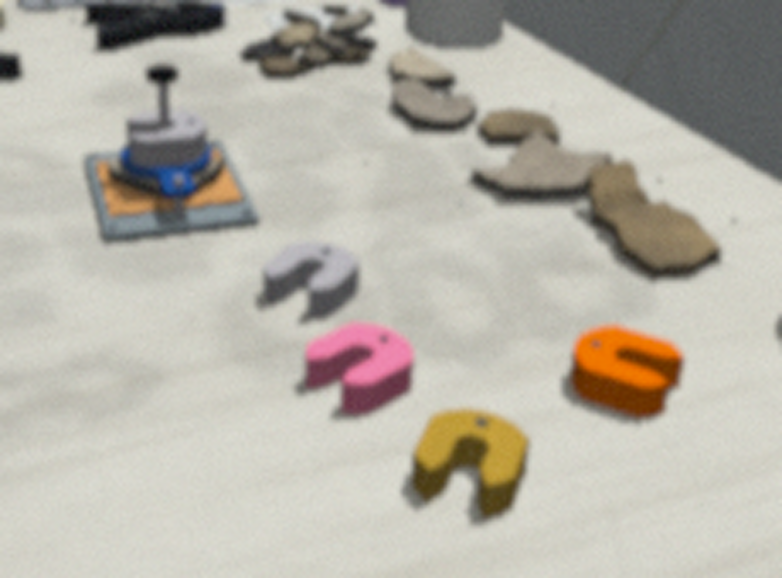

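View pics/top_z.png

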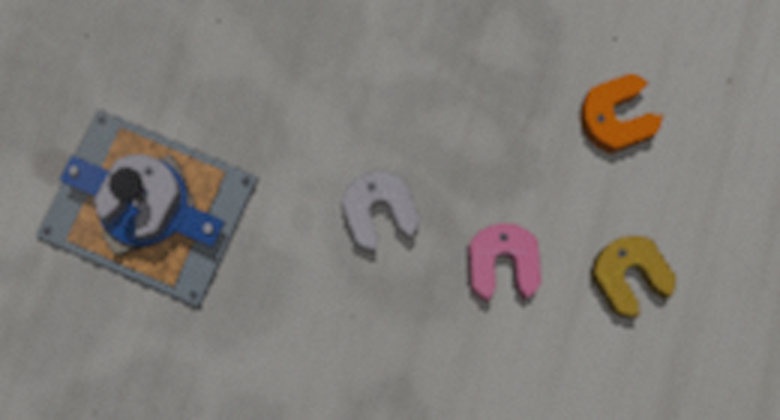

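```bash
cat >> h.py <<'E'
from scipy.optimize import minimize
def shape(s=4000):  # supersampled polygons test function
    pass
def inside(x,y):
    r=(x*x+y*y<.033**2)&(abs(y)<.028)
    hw=np.where(x<.021,.009,.009+(x-.021)/.012*.006)
    slot=((x>0)&(abs(y)<hw))|(x*x+y*y<.009**2)
    return r&~slot
def fit(pts,size=.002):
    """pts: Nx2 points on top face -> x,y,th(deg); max overlap"""
    c=pts.mean(0);best=None
    g=.001;n=60
    acc=np.zeros((2*n,2*n),np.float32)
    ij=np.round((pts-c)/g).astype(int)+n
    ok=((ij>=0)&(ij<2*n)).all(1);acc[ij[ok,0],ij[ok,1]]=1
    k=max(3,int(size/g)|1);acc=cv2.morphologyEx(acc,cv2.MORPH_CLOSE,np.ones((k+2,k+2)))
    acc=cv2.GaussianBlur(acc,(0,0),1.)
    X,Y=np.meshgrid((np.arange(2*n)-n)*g,(np.arange(2*n)-n)*g,indexing='ij')
    for th in range(0,360,4):
        a=np.radians(th);t=inside(X*np.cos(a)+Y*np.sin(a),-X*np.sin(a)+Y*np.cos(a)).astype(np.float32)-.5
        f=cv2.matchTemplate(cv2.copyMakeBorder(acc,20,20,20,20,cv2.BORDER_CONSTANT),t,cv2.TM_CCORR)
        i=np.unravel_index(f.argmax(),f.shape)
        if best is None or f.max()>best[0]: best=(f.max(),th,(i[0]-20)*g,(i[1]-20)*g)
    b0=best
    for th in np.arange(b0[1]-5,b0[1]+5.1,.5):
        a=np.radians(th);t=inside(X*np.cos(a)+Y*np.sin(a),-X*np.sin(a)+Y*np.cos(a)).astype(np.float32)-.5
        f=cv2.matchTemplate(cv2.copyMakeBorder(acc,20,20,20,20,cv2.BORDER_CONSTANT),t,cv2.TM_CCORR)
        i=np.unravel_index(f.argmax(),f.shape)
        if f.max()>best[0]: best=(f.max(),th,(i[0]-20)*g,(i[1]-20)*g)
    full=(inside(X,Y)*.5).sum()
    return c[0]+best[2],c[1]+best[3],best[1],best[0]/full
E
python3 - <<'E'
from h import *
d=np.load('top.npz');P=d['P'];f=d['f'].astype(int)
def go(n,m):
    q=P[m];print(n,len(q),fit(q[:,:2],.004),q[:,2].mean())
def near(x,y,r=.05):return (np.hypot(P[...,0]-x,P[...,1]-y)<r)
go('brass',near(.465,-.3)&(P[...,2]>.017)&(P[...,2]<.032))
go('grey',near(.517,-.091)&(P[...,2]>.017)&(P[...,2]<.032))
go('lower',near(.512,.086)&(P[...,2]>.052)&(P[...,2]<.07))
m=near(.512,.086,.06)&(P[...,2]>.09);print(P[m].mean(0),m.sum(),P[m].max(0))
m=near(.512,.086,.12)&(P[...,2]>.0)
c=capture('wrist');save(c,'w0');print(c['T_tool_cam'],c['K'])
E
```

```text
brass 417 (np.float64(0.4624782530968982), np.float64(-0.30418974979895863), 212, np.float64(0.8822371561331047)) 0.023756501573760448
grey 394 (np.float64(0.5115648679365298), np.float64(-0.09660651430628325), np.float64(200.5), np.float64(0.8677984603919888)) 0.024148340365964877
lower 366 (np.float64(0.51462394225932), np.float64(0.09737281798380817), np.float64(154.5), np.float64(0.6876555559343828)) 0.06116297205646555
[0.51348738 0.09709356 0.10683966] 104 [0.52627985 0.10875241 0.11066761]
[[-8.87967864e-04 -9.62773183e-01 -2.70309100e-01  6.88554579e-02]
 [ 9.99999442e-01 -1.00957096e-03  3.10831121e-04 -7.26467221e-04]
 [-5.72156087e-04 -2.70308674e-01  9.62773542e-01 -1.17365252e-01]
 [ 0.00000000e+00  0.00000000e+00  0.00000000e+00  1.00000000e+00]] [[324.49430408   0.         256.45060525]
 [  0.         324.49430408 190.53708476]
 [  0.           0.           1.        ]]
```

View pics/w0.png

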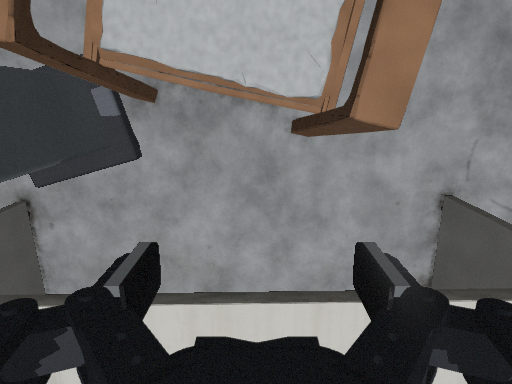

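Brass is the yellow-gold one at (0.46, -0.30), and the pink and orange ones are look-alikes. I'm moving so the wrist camera can look at the press, because the lower slot is partly hidden from the top camera.

Call:
play_rows --steps '[[[-0.99, -0.73, 0, 0, 0, 0, 1], [-0.99, -0.73, 0, 0, 0, 0, 1], [-0.99, -0.73, 0, 0, 0, 0, 1], [-0.99, -0.73, 0, 0, 0, 0, 1], [-0.99, -0.73, 0, 0, 0, 0, 1], [-0.99, -0.73, 0, 0, 0, 0, 1], [-0.99, -0.73, 0, 0, 0, 0, 1], [-0.99, -0.73, 0, 0, 0, 0, 1], [-0.99, -0.73, 0, 0, 0, 0, 1], [-0.99, -0.73, 0, 0, 0, 0, 1]]]'

```text
t: 2.2
eef_pos: [0.3905, 0.2843, 0.2565]
ee_rot: [180.0, 0.0, 164.1]
ft_force: [-0.4, 0.6, -0.5]
width: 1.001
```

Call:
play_rows --steps '[[[-0.99, -0.73, 0, 0, 0, 0, 1], [-0.99, -0.73, 0, 0, 0, 0, 1], [-0.99, -0.73, 0, 0, 0, 0, 1], [-0.99, -0.73, 0, 0, 0, 0, 1], [-0.99, -0.73, 0, 0, 0, 0, 1], [-0.99, -0.73, 0, 0, 0, 0, 1], [-0.99, -0.73, 0, 0, 0, 0, 1], [0, 0, 0, 0, 0, 0, 1], [0, 0, 0, 0, 0, 0, 1]]]'

```text
t: 3.32
eef_pos: [0.5475, 0.0812, 0.2561]
ee_rot: [180.0, -0.0, 164.1]
ft_force: [0.2, -0.3, 0.8]
width: 1.002
```

```bash
cat > w.py <<'E'
from h import *
import sys
def look(n):
    st=telemetry.state();c=capture('wrist');save(c,n);P=cloud(c,st);np.savez(n,P=P,f=c['frame'])
    print('t',st['t'],st['eef_pos'].round(4),st['ee_rot'].round(2),'w',round(st['width'],3),'F',st['ft_force'].round(1),st['joints'].round(1))
    return st,c,P
E
python3 - <<'E'
from w import *
st,c,P=look('w1')
near=lambda x,y,r:np.hypot(P[...,0]-x,P[...,1]-y)<r
m=near(.513,.097,.05)&(P[...,2]>.054)&(P[...,2]<.068);q=P[m];print(len(q),fit(q[:,:2]),q[:,2].mean())
m=near(.513,.097,.03)&(P[...,2]>.10)&(P[...,2]<.115);q=P[m];print('head',len(q),q.mean(0),(q.max(0)+q.min(0))/2,q.max(0)-q.min(0))
for d in models.mark_of(c,'stem')[:2]: print(d['conf'],d['at'],ray(c,d['at'],.037,st))
for d in models.mark_of(c,'lower_mass')[:2]: print(d['conf'],d['at'],ray(c,d['at'],.037,st))
E
```

```text
t 3.325 [0.5475 0.0812 0.2561] [ 1.8000e+02 -5.0000e-02  1.6413e+02] w 1.002 F [ 0.2 -0.3  0.8] [ 8.4 13.  -9.3 67.8  0.  24.3]
2149 (np.float64(0.5126990923483611), np.float64(0.09609804568784291), np.float64(154.5), np.float64(0.7593959640287302)) 0.06069667042280623
head 766 [0.51192158 0.09614297 0.10654709] [0.51218086 0.09614982 0.10461591] [0.02526358 0.02538367 0.00816347]
0.69 [260.1, 129.4] [0.51034737 0.0951071  0.037     ]
0.56 [258.8, 131.0] [0.511538   0.09338752 0.037     ]
```

View pics/w1.png

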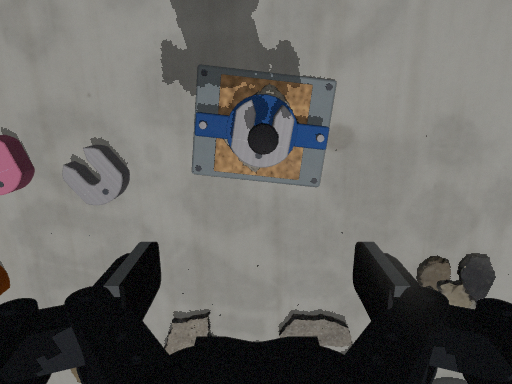

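```bash
cat >> h.py <<'E'
def plan(goal,gyaw,n,op,st=None):
    """print n equal rows from current pose to goal, yaw interpolated (tool down)"""
    st=st or telemetry.state();p=np.array(st['eef_pos']);y0=st['ee_rot'][2];dy=gyaw-y0
    Rc=R.from_euler('xyz',[180,0,y0],degrees=True)
    step=(np.array(goal)-p)/n;out=[]
    for i in range(n):
        s=Rc.inv().apply(step)/.03
        r=[0,0,-np.radians(dy/n)/.08]
        out.append([round(float(v),3) for v in s]+[round(v,3) for v in r]+[op]); Rc=Rc*R.from_rotvec([0,0,-np.radians(dy/n)])
    for i in range(0,n,10): print(out[i:i+10])
E
python3 - <<'E'
from h import *
plan([.4964,-.2828,.20],212,14,.95)
E
```

```text
[[-0.12, -0.868, 0.134, 0, 0, np.float64(-0.745), 0.95], [-0.068, -0.874, 0.134, 0, 0, np.float64(-0.745), 0.95], [-0.015, -0.877, 0.134, 0, 0, np.float64(-0.745), 0.95], [0.037, -0.876, 0.134, 0, 0, np.float64(-0.745), 0.95], [0.089, -0.872, 0.134, 0, 0, np.float64(-0.745), 0.95], [0.141, -0.865, 0.134, 0, 0, np.float64(-0.745), 0.95], [0.192, -0.855, 0.134, 0, 0, np.float64(-0.745), 0.95], [0.243, -0.842, 0.134, 0, 0, np.float64(-0.745), 0.95], [0.292, -0.827, 0.134, 0, 0, np.float64(-0.745), 0.95], [0.341, -0.808, 0.134, 0, 0, np.float64(-0.745), 0.95]]
[[0.388, -0.786, 0.134, 0, 0, np.float64(-0.745), 0.95], [0.435, -0.761, 0.134, 0, 0, np.float64(-0.745), 0.95], [0.479, -0.734, 0.134, 0, 0, np.float64(-0.745), 0.95], [0.522, -0.704, 0.134, 0, 0, np.float64(-0.745), 0.95]]
```

Call:
play_rows --steps '[[[-0.12, -0.87, 0.13, 0, 0, -0.745, 0.95], [-0.07, -0.87, 0.13, 0, 0, -0.745, 0.95], [-0.015, -0.88, 0.13, 0, 0, -0.745, 0.95], [0.04, -0.88, 0.13, 0, 0, -0.745, 0.95], [0.09, -0.87, 0.13, 0, 0, -0.745, 0.95], [0.14, -0.865, 0.13, 0, 0, -0.745, 0.95], [0.19, -0.855, 0.13, 0, 0, -0.745, 0.95], [0.24, -0.84, 0.13, 0, 0, -0.745, 0.95], [0.29, -0.83, 0.13, 0, 0, -0.745, 0.95], [0.34, -0.81, 0.13, 0, 0, -0.745, 0.95]]]'

```text
t: 4.72
eef_pos: [0.5113, -0.1794, 0.2174]
ee_rot: [-180.0, 0.0, -161.5]
ft_force: [-0.0, -0.3, 0.2]
width: 0.951
```

Call:
play_rows --steps '[[[0.39, -0.785, 0.13, 0, 0, -0.745, 0.95], [0.435, -0.76, 0.13, 0, 0, -0.745, 0.95], [0.48, -0.735, 0.13, 0, 0, -0.745, 0.95], [0.52, -0.705, 0.13, 0, 0, -0.745, 0.95], [0, 0, 0, 0, 0, 0, 0.95], [0, 0, 0, 0, 0, 0, 0.95]]]'

```text
t: 5.48
eef_pos: [0.4969, -0.2827, 0.2018]
ee_rot: [180.0, 0.0, -148.0]
ft_force: [0.1, 0.1, -0.5]
width: 0.947
```

```bash
python3 - <<'E'
from w import *
st,c,P=look('w2')
near=lambda x,y,r:np.hypot(P[...,0]-x,P[...,1]-y)<r
m=near(.4625,-.304,.05)&(P[...,2]>.018)&(P[...,2]<.03);q=P[m];F=fit(q[:,:2]);print(len(q),F,q[:,2].mean())
plan([F[0],F[1],.027],F[2],8,.95)
E
```

```text
t 5.475 [ 0.4969 -0.2827  0.2018] [ 1.7998e+02  2.0000e-02 -1.4805e+02] w 0.947 F [ 0.1  0.1 -0.5] [-29.7  16.5 -11.9  61.6   0.  -61.6]
2976 (np.float64(0.4614921490133127), np.float64(-0.3068571906983277), np.float64(211.0), np.float64(0.9073631432486492)) 0.023701367071846276
[[0.179, -0.008, 0.729, 0, 0, np.float64(-9.791), 0.95], [0.132, 0.121, 0.729, 0, 0, np.float64(-9.791), 0.95], [0.008, 0.179, 0.729, 0, 0, np.float64(-9.791), 0.95], [-0.12, 0.133, 0.729, 0, 0, np.float64(-9.791), 0.95], [-0.179, 0.009, 0.729, 0, 0, np.float64(-9.791), 0.95], [-0.133, -0.12, 0.729, 0, 0, np.float64(-9.791), 0.95], [-0.01, -0.179, 0.729, 0, 0, np.float64(-9.791), 0.95], [0.119, -0.134, 0.729, 0, 0, np.float64(-9.791), 0.95]]
```

View pics/w2.png

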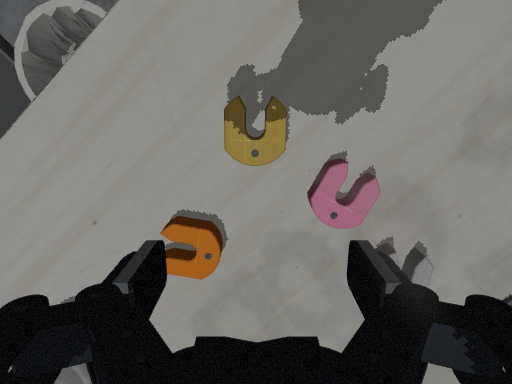

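Call:
play_rows --steps '[[[0.36, -0.015, 0.8, 0, 0, 0.1, 0.95], [0.36, -0.015, 0.8, 0, 0, 0.1, 0.95], [0.36, -0.015, 0.8, 0, 0, 0, 0.95], [0.35, -0.015, 0.8, 0, 0, 0, 0.95], [0, 0, 0.8, 0, 0, 0, 0.95], [0, 0, 0.8, 0, 0, 0, 0.95], [0, 0, 0.6, 0, 0, 0, 0.95], [0, 0, 0.2, 0, 0, 0, 0.95], [0, 0, 0, 0, 0, 0, 0.95], [0, 0, 0, 0, 0, 0, 0.95]]]'

```text
t: 6.78
eef_pos: [0.4618, -0.3077, 0.0346]
ee_rot: [-179.9, 0.0, -149.0]
ft_force: [-0.2, 0.3, -0.8]
width: 0.953
```

```bash
python3 - <<'E'
from w import *
st,c,P=look('w3')
E
```

```text
t 6.775 [ 0.4618 -0.3077  0.0346] [-1.7992e+02  4.0000e-02 -1.4895e+02] w 0.953 F [-0.2  0.3 -0.8] [-33.7  23.9 -25.8  40.2  -0.  -64.7]
```

View pics/w3.png

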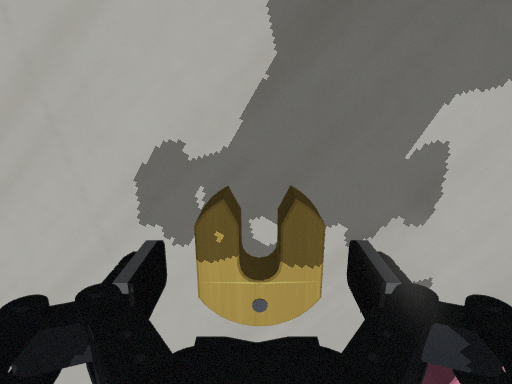

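Call:
play_rows --steps '[[[0, 0, 0.25, 0, 0, 0, 0.9], [0, 0, 0, 0, 0, 0, 0.5], [0, 0, 0, 0, 0, 0, 0.4], [0, 0, 0, 0, 0, 0, 0.4], [0, 0, 0, 0, 0, 0, 0.4], [0, 0, 0, 0, 0, 0, 0.4], [0, 0, 0, 0, 0, 0, 0.4]]]' --force 60

```text
t: 7.7
eef_pos: [0.4609, -0.3074, 0.0262]
ee_rot: [180.0, -0.0, -149.0]
ft_force: [-1.0, 1.4, 3.5]
width: 0.643
```

```bash
python3 - <<'E'
from w import *
st,c,P=look('w4')
E
```

```text
t 7.7 [ 0.4609 -0.3074  0.0262] [ 1.7998e+02 -1.0000e-02 -1.4897e+02] w 0.643 F [-1.   1.4  3.5] [-33.7  24.5 -26.2  39.3  -0.  -64.7]
```

View pics/w4.png

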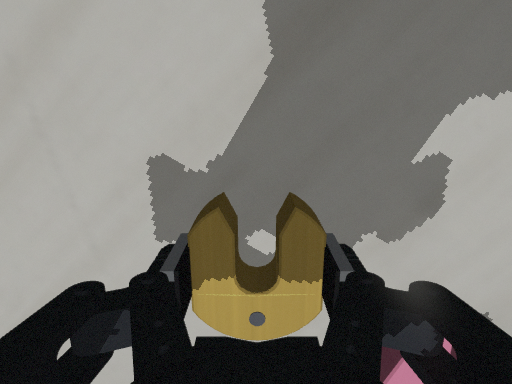

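Call:
play_rows --steps '[[[0, 0, -0.3, 0, 0, 0, 0.4], [0, 0, -0.9, 0, 0, 0, 0.4], [0, 0, -0.9, 0, 0, 0, 0.4], [0, 0, -0.9, 0, 0, 0, 0.4], [0, 0, -0.9, 0, 0, 0, 0.4], [0, 0, -0.5, 0, 0, 0, 0.4], [0, 0, 0, 0, 0, 0, 0.4]]]'

```text
t: 8.62
eef_pos: [0.4617, -0.3081, 0.1591]
ee_rot: [-179.9, 0.1, -149.0]
ft_force: [0.0, 1.3, -5.2]
width: 0.643
```

```bash
sed -i "s/dy=gyaw-y0/dy=(gyaw-y0)%360/; s/round(v,3) for v in r/round(float(v),3) for v in r/" h.py; python3 - <<'E'
from w import *
st,c,P=look('w5')
plan([.440,.130,.15],334.5,29,.4)
E
```

```text
t 8.625 [ 0.4617 -0.3081  0.1591] [-1.7989e+02  5.0000e-02 -1.4897e+02] w 0.643 F [ 0.   1.3 -5.2] [-33.7  16.4 -17.9  55.5  -0.  -64.7]
[[-0.239, 0.443, 0.009, 0.0, 0.0, -0.929, 0.4], [-0.271, 0.425, 0.009, 0.0, 0.0, -0.929, 0.4], [-0.302, 0.403, 0.009, 0.0, 0.0, -0.929, 0.4], [-0.331, 0.38, 0.009, 0.0, 0.0, -0.929, 0.4], [-0.358, 0.354, 0.009, 0.0, 0.0, -0.929, 0.4], [-0.383, 0.327, 0.009, 0.0, 0.0, -0.929, 0.4], [-0.406, 0.297, 0.009, 0.0, 0.0, -0.929, 0.4], [-0.427, 0.266, 0.009, 0.0, 0.0, -0.929, 0.4], [-0.446, 0.234, 0.009, 0.0, 0.0, -0.929, 0.4], [-0.462, 0.2, 0.009, 0.0, 0.0, -0.929, 0.4]]
[[-0.476, 0.165, 0.009, 0.0, 0.0, -0.929, 0.4], [-0.487, 0.129, 0.009, 0.0, 0.0, -0.929, 0.4], [-0.495, 0.093, 0.009, 0.0, 0.0, -0.929, 0.4], [-0.5, 0.056, 0.009, 0.0, 0.0, -0.929, 0.4], [-0.503, 0.019, 0.009, 0.0, 0.0, -0.929, 0.4], [-0.503, -0.019, 0.009, 0.0, 0.0, -0.929, 0.4], [-0.5, -0.056, 0.009, 0.0, 0.0, -0.929, 0.4], [-0.495, -0.093, 0.009, 0.0, 0.0, -0.929, 0.4], [-0.487, -0.13, 0.009, 0.0, 0.0, -0.929, 0.4], [-0.476, -0.165, 0.009, 0.0, 0.0, -0.929, 0.4]]
[[-0.462, -0.2, 0.009, 0.0, 0.0, -0.929, 0.4], [-0.446, -0.234, 0.009, 0.0, 0.0, -0.929, 0.4], [-0.427, -0.266, 0.009, 0.0, 0.0, -0.929, 0.4], [-0.406, -0.297, 0.009, 0.0, 0.0, -0.929, 0.4], [-0.383, -0.327, 0.009, 0.0, 0.0, -0.929, 0.4], [-0.358, -0.354, 0.009, 0.0, 0.0, -0.929, 0.4], [-0.331, -0.38, 0.009, 0.0, 0.0, -0.929, 0.4], [-0.301, -0.403, 0.009, 0.0, 0.0, -0.929, 0.4], [-0.271, -0.425, 0.009, 0.0, 0.0, -0.929, 0.4]]
```

View pics/w5.png

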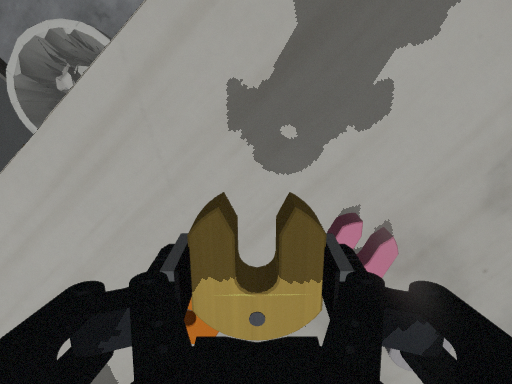

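The brass mass is held level, with its slot pointing up in the image. The next moves carry and turn it to the pre-slide pose.

Call:
play_rows --steps '[[[-0.24, 0.44, 0, 0, 0, -0.93, 0.4], [-0.27, 0.425, 0, 0, 0, -0.93, 0.4], [-0.3, 0.4, 0, 0, 0, -0.93, 0.4], [-0.33, 0.38, 0, 0, 0, -0.93, 0.4], [-0.36, 0.355, 0, 0, 0, -0.93, 0.4], [-0.38, 0.33, 0, 0, 0, -0.93, 0.4], [-0.405, 0.3, 0, 0, 0, -0.93, 0.4], [-0.425, 0.265, 0, 0, 0, -0.93, 0.4], [-0.445, 0.235, 0, 0, 0, -0.93, 0.4], [-0.46, 0.2, 0, 0, 0, -0.93, 0.4]]]'

```text
t: 9.93
eef_pos: [0.4525, -0.1561, 0.1567]
ee_rot: [179.9, 0.0, -106.2]
ft_force: [0.0, 0.3, -3.8]
width: 0.638
```

Call:
play_rows --steps '[[[-0.475, 0.165, 0, 0, 0, -0.93, 0.4], [-0.485, 0.13, 0, 0, 0, -0.93, 0.4], [-0.495, 0.09, 0, 0, 0, -0.93, 0.4], [-0.5, 0.055, 0, 0, 0, -0.93, 0.4], [-0.5, 0.02, 0, 0, 0, -0.93, 0.4], [-0.5, -0.02, 0, 0, 0, -0.93, 0.4], [-0.5, -0.055, 0, 0, 0, -0.93, 0.4], [-0.495, -0.09, 0, 0, 0, -0.93, 0.4], [-0.485, -0.13, 0, 0, 0, -0.93, 0.4], [-0.475, -0.165, 0, 0, 0, -0.93, 0.4]]]'

```text
t: 11.18
eef_pos: [0.445, -0.0059, 0.1568]
ee_rot: [179.9, 0.1, -63.6]
ft_force: [-0.4, -0.4, -4.0]
width: 0.644
```

Call:
play_rows --steps '[[[-0.46, -0.2, 0, 0, 0, -0.93, 0.4], [-0.445, -0.235, 0, 0, 0, -0.93, 0.4], [-0.425, -0.265, 0, 0, 0, -0.93, 0.4], [-0.405, -0.3, 0, 0, 0, -0.93, 0.4], [-0.38, -0.33, 0, 0, 0, -0.93, 0.4], [-0.36, -0.355, 0, 0, 0, -0.93, 0.4], [-0.33, -0.38, 0, 0, 0, -0.93, 0.4], [-0.3, -0.4, 0, 0, 0, -0.93, 0.4], [-0.27, -0.425, 0, 0, 0, -0.93, 0.4], [0, 0, 0, 0, 0, 0, 0.4]]]'

```text
t: 12.42
eef_pos: [0.4386, 0.1295, 0.157]
ee_rot: [179.9, 0.1, -25.3]
ft_force: [0.1, -0.5, -3.2]
width: 0.642
```

```bash
python3 - <<'E'
from w import *
st,c,P=look('w6')
near=lambda x,y,r:np.hypot(P[...,0]-x,P[...,1]-y)<r
m=near(.513,.097,.03)&(P[...,2]>.10)&(P[...,2]<.115);q=P[m]
if len(q): print('head',len(q),q.mean(0),(q.max(0)+q.min(0))/2)
m=near(.513,.097,.05)&(P[...,2]>.054)&(P[...,2]<.068);q=P[m]
if len(q): print('lower',len(q),fit(q[:,:2]),q[:,2].mean())
b=near(*st['eef_pos'][:2],.05)&(P[...,2]>.10)&(P[...,2]<.16)&(c['frame'][...,0]>c['frame'][...,2]*1.5)
q=P[b];print('brass',len(q),np.percentile(q[:,2],[5,50,95]),fit(q[abs(q[:,2]-np.median(q[:,2]))<.004][:,:2]))
E
```

```text
t 12.425 [0.4386 0.1295 0.157 ] [ 1.7992e+02  9.0000e-02 -2.5290e+01] w 0.642 F [ 0.1 -0.5 -3.2] [  16.5    6.7  -30.4   53.     0.  -138.3]
head 2225 [0.51240396 0.09587631 0.10662981] [0.51230935 0.09598931 0.10603825]
lower 5227 (np.float64(0.5128939261067578), np.float64(0.09559827938711389), np.float64(154.5), np.float64(0.7473258686779146)) 0.060700282942725094
brass 14293 [0.13910731 0.15433857 0.15538483] (np.float64(0.43709520345606834), np.float64(0.12951501663490184), np.float64(334.5), np.float64(0.9060807454021197))
```

View pics/w6.png

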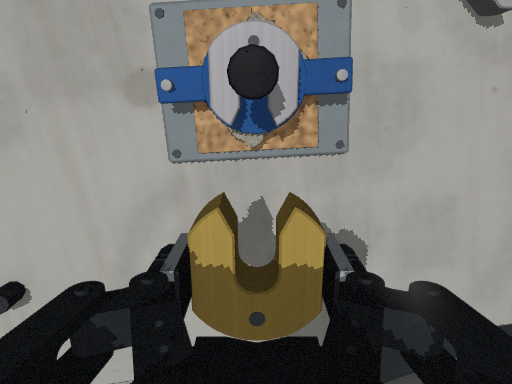

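Call:
play_rows --steps '[[[0, -0.03, 0.5, 0, 0, 0, 0.4], [0, -0.03, 0.6, 0, 0, 0, 0.4], [0, 0, 0.6, 0, 0, 0, 0.4], [0, 0, 0.35, 0, 0, 0, 0.4], [0, 0, 0, 0, 0, 0, 0.4], [0, 0, 0, 0, 0, 0, 0.4]]]'

```text
t: 13.22
eef_pos: [0.4406, 0.1308, 0.097]
ee_rot: [-180.0, -0.0, -25.4]
ft_force: [0.9, -0.1, -4.2]
width: 0.641
```

```bash
cat > chk.py <<'E'
from w import *
def chk(n):
    st,c,P=look(n)
    near=lambda x,y,r:np.hypot(P[...,0]-x,P[...,1]-y)<r
    z=st['eef_pos'][2]
    m=near(.5123,.096,.03)&(P[...,2]>.101)&(P[...,2]<.115);q=P[m]
    s=np.array([.5123,.0959])
    if len(q)>50: s=(q.max(0)[:2]+q.min(0)[:2])/2;print('head',len(q),s,np.median(q[:,2]))
    b=near(*st['eef_pos'][:2],.05)&(abs(P[...,2]-z+.0025)<.006)&(c['frame'][...,0]>c['frame'][...,2]*1.4)
    q=P[b];f=fit(q[:,:2]);print('brass',len(q),np.median(q[:,2]),f)
    Rm=R.from_euler('xyz',st['ee_rot'],degrees=True)
    print('tool-axes brass->stem mm',(Rm.inv().apply([s[0]-f[0],s[1]-f[1],0])*1e3).round(1))
    return st,c,P
E
python3 -c "
from chk import *
chk('w7')"
```

```text
t 13.225 [0.4406 0.1308 0.097 ] [-1.7998e+02 -2.0000e-02 -2.5370e+01] w 0.641 F [ 0.9 -0.1 -4.2] [  16.5   10.6  -34.8   44.6   -0.  -138.1]
head 5468 [0.51227357 0.09595186] 0.10664688495915817
brass 12478 0.09447604731118969 (np.float64(0.43926702366821263), np.float64(0.1306373980759608), np.float64(334.5), np.float64(0.9040065648054343))
tool-axes brass->stem mm [80.8  0.1  0. ]
```

View pics/w7.png

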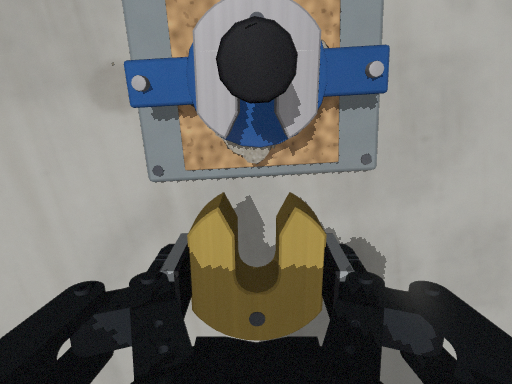

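Call:
play_rows --steps '[[[0, 0, 0.07, 0, 0, 0, 0.4], [0.35, 0, 0, 0, 0, 0, 0.4], [0.35, 0, 0, 0, 0, 0, 0.4], [0.35, 0, 0, 0, 0, 0, 0.4], [0.35, 0, 0, 0, 0, 0, 0.4], [0.35, 0, 0, 0, 0, 0, 0.4], [0, 0, 0, 0, 0, 0, 0.4]]]'

```text
t: 14.15
eef_pos: [0.4886, 0.108, 0.0946]
ee_rot: [-180.0, -0.0, -25.4]
ft_force: [-0.0, 1.0, -4.7]
width: 0.644
```

```bash
python3 -c "
from chk import *
chk('w8')"
```

```text
t 14.15 [0.4886 0.108  0.0946] [-1.7998e+02 -2.0000e-02 -2.5400e+01] w 0.644 F [-0.   1.  -4.7] [  12.5   14.7  -29.7   45.5   -0.  -142.1]
head 4035 [0.512636   0.09610244] 0.10661921572581885
brass 11806 0.09207918432957879 (np.float64(0.487258466056012), np.float64(0.10839322467505517), np.float64(334.5), np.float64(0.8790268997103595))
tool-axes brass->stem mm [28.2  0.2  0. ]
```

View pics/w8.png

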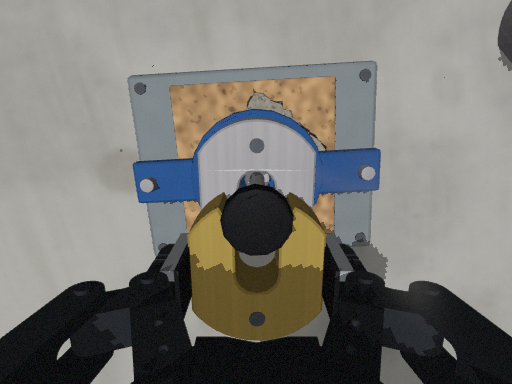

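Call:
play_rows --steps '[[[0.3, 0, 0, 0, 0, 0, 0.4], [0.3, 0, 0, 0, 0, 0, 0.4], [0.33, 0, 0, 0, 0, 0, 0.4], [0, 0, 0, 0, 0, 0, 0.4]]]'

```text
t: 14.7
eef_pos: [0.5139, 0.0961, 0.0947]
ee_rot: [-180.0, -0.0, -25.4]
ft_force: [-0.6, -0.4, -4.4]
width: 0.639
```

```bash
python3 -c "
from chk import *
chk('w9')"
```

```text
t 14.7 [0.5139 0.0961 0.0947] [-1.7998e+02 -4.0000e-02 -2.5390e+01] w 0.639 F [-0.6 -0.4 -4.4] [  10.6   16.8  -26.8   46.3   -0.  -144. ]
head 4516 [0.51342695 0.09571547] 0.10659994843621635
brass 10019 0.09215705177556145 (np.float64(0.5124270505908955), np.float64(0.0961689610799865), np.float64(334.5), np.float64(0.748330893956515))
tool-axes brass->stem mm [ 1.1 -0.   0. ]
```

View pics/w9.png

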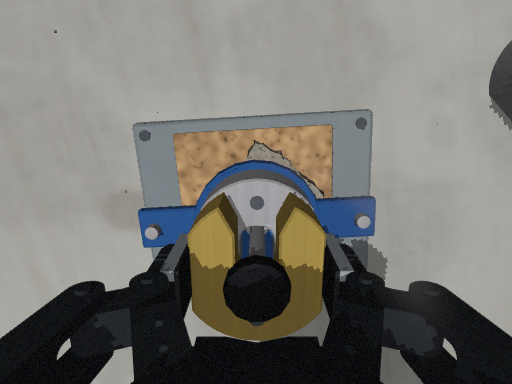

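Call:
play_rows --steps '[[[0, 0, 0.1, 0, 0, 0, 0.4], [0, 0, 0.1, 0, 0, 0, 0.4], [0, 0, 0, 0, 0, 0, 0.4]]]'

```text
t: 15.12
eef_pos: [0.5124, 0.0964, 0.0882]
ee_rot: [180.0, 0.0, -25.3]
ft_force: [-0.3, 0.6, -4.4]
width: 0.647
```

Call:
play_rows --steps '[[[0, 0, 0.03, 0, 0, 0, 0.4], [0, 0, 0, 0, 0, 0, 0.4]]]'

```text
t: 15.38
eef_pos: [0.5129, 0.0964, 0.0877]
ee_rot: [180.0, 0.0, -25.3]
ft_force: [0.4, -0.2, -4.3]
width: 0.641
```

Not in contact yet, since the force is still the mass's weight (about -4.3 N).

Call:
play_rows --steps '[[[0, 0, 0.03, 0, 0, 0, 0.4], [0, 0, 0, 0, 0, 0, 0.4]]]'

```text
t: 15.62
eef_pos: [0.513, 0.0965, 0.0872]
ee_rot: [-180.0, -0.0, -25.3]
ft_force: [-1.8, -0.4, 2.1]
width: 0.638
```

Call:
play_rows --steps '[[[0, 0, 0, 0, 0, 0, 0.75], [0, 0, 0, 0, 0, 0, 0.85], [0, 0, 0, 0, 0, 0, 0.9], [0, 0, 0, 0, 0, 0, 0.9]]]'

```text
t: 16.12
eef_pos: [0.513, 0.0964, 0.0868]
ee_rot: [-180.0, -0.0, -25.3]
ft_force: [-1.3, -0.1, -0.1]
width: 0.899
```

```bash
python3 -c "
from chk import *
chk('w10')"
```

```text
t 16.125 [0.513  0.0964 0.0868] [-1.800e+02 -1.000e-02 -2.535e+01] w 0.899 F [-1.3 -0.1 -0.1] [  10.6   17.3  -27.4   45.3   -0.  -144. ]
head 4041 [0.51291777 0.09599887] 0.10655247056105287
brass 9517 0.08464099915661197 (np.float64(0.5113216160954774), np.float64(0.09658401699546104), np.float64(334.5), np.float64(0.6542428413828709))
tool-axes brass->stem mm [ 1.7 -0.2  0. ]
```

View pics/w10.png

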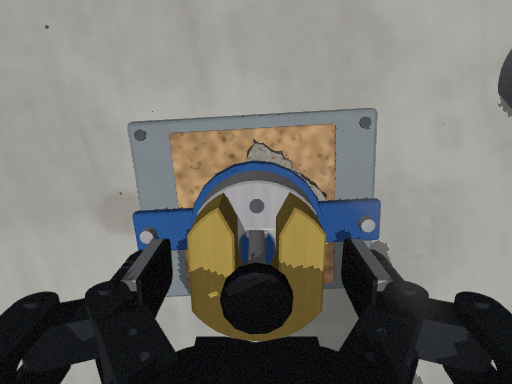

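Released cleanly and seated, with the brass top at 0.085 m (61 + 24 mm). Now I'll retreat upward and check.

Call:
play_rows --steps '[[[0, 0, -0.2, 0, 0, 0, 0.9], [0, 0, -0.5, 0, 0, 0, 0.9], [0, 0, -0.8, 0, 0, 0, 0.9], [0, 0, -0.8, 0, 0, 0, 0.9], [0, 0, -0.8, 0, 0, 0, 0.9], [-0.4, 0, -0.8, 0, 0, 0, 0.9], [-0.6, 0, -0.6, 0, 0, 0, 0.9], [-0.6, 0, 0, 0, 0, 0, 0.9], [0, 0, 0, 0, 0, 0, 0.9], [0, 0, 0, 0, 0, 0, 0.9]]]'

```text
t: 17.42
eef_pos: [0.4693, 0.1169, 0.2213]
ee_rot: [180.0, 0.0, -25.3]
ft_force: [-0.5, -0.5, 0.5]
width: 0.901
```

```bash
python3 - <<'E'
from w import *
st,c,P=look('w11')
near=lambda x,y,r:np.hypot(P[...,0]-x,P[...,1]-y)<r
m=near(.5123,.096,.05)&(P[...,2]>.078)&(P[...,2]<.092);q=P[m];print('brass',len(q),fit(q[:,:2]),q[:,2].mean())
A=np.c_[q[:,:2],np.ones(len(q))];k=np.linalg.lstsq(A,q[:,2],rcond=None)[0];print('tilt deg',np.degrees(np.hypot(*k[:2])))
m=near(.5123,.096,.03)&(P[...,2]>.101)&(P[...,2]<.115);q=P[m];print('head',(q.max(0)+q.min(0))/2)
m=near(.5123,.096,.05)&(P[...,2]>.054)&(P[...,2]<.068);q=P[m];print('lower visible',len(q),q.mean(0),np.median(q[:,2]))
c=capture('scene');save(c,'s2');P=cloud(c)
a=cv2.imread('pics/s2.png');cv2.imwrite('pics/s2z.png',cv2.resize(a[130:230,170:290],None,fx=5,fy=5,interpolation=cv2.INTER_CUBIC))
c=capture('top');P=cloud(c);m=(np.hypot(P[...,0]-.517,P[...,1]+.091)<.05)&(P[...,2]>.017)&(P[...,2]<.032);print('grey',fit(P[m][:,:2],.004))
E
```

```text
t 17.425 [0.4693 0.1169 0.2213] [ 1.7997e+02  2.0000e-02 -2.5330e+01] w 0.901 F [-0.5 -0.5  0.5] [  14.     6.6  -21.6   61.8   -0.  -140.7]
brass 3544 (np.float64(0.5108514784742768), np.float64(0.09718522377184859), np.float64(334.5), np.float64(0.8322458623947943)) 0.08469347375965443
tilt deg 0.04522265781248203
head [0.51241398 0.09612139 0.10645056]
lower visible 787 [0.53261908 0.08649811 0.06087912] 0.060794415937864776
grey (np.float64(0.5115885628211516), np.float64(-0.09649479401127997), np.float64(200.5), np.float64(0.8684771023288134))
```

View pics/w11.png

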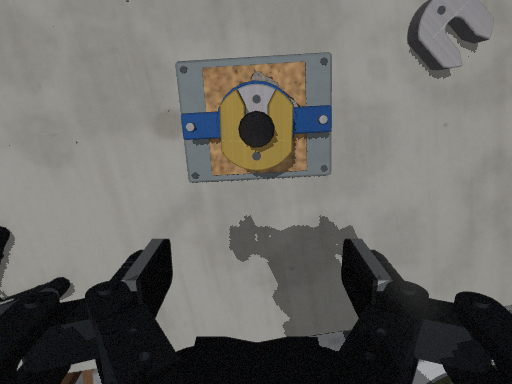

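View pics/s2z.png

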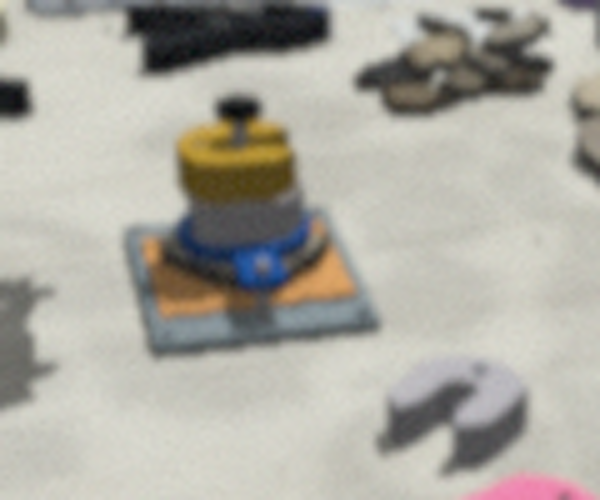

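The wrist picture shows the brass mass centred at about pixel (257,128), its slot opening opposite the lower one. The scene view shows the stack flat and even.

```bash
python3 -c "
from cell import order
print(order.sign_off())"
```

```text
the job is handed in; nothing more can be done
None
```

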